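Tip a dipper of milling balls out under a low hood sash

ROBOT

A 7-joint arm with a two-finger parallel gripper is mounted at the origin on a cart in front of the work surface, level with it; the furniture and walls round the work are solid. World frame = base frame: x ahead of the robot, y to its left, z up, the work surface at z = 0. Lengths are in m, angles in rad, forces in N, time in s.
With the tool pointing down it reaches from about 0.4 to 0.875 m from the base axis. Payload 19.3 kg.
Tool frame: the origin (TCP) lies at the very end of the fingers, on their centre line; the grasp point (between the pads) lies 19 mm behind it; z points along the fingers, y is the line along which they close (so a half turn about z gives the same grasp; the last joint's range is limited). The gripper opens to 85 mm and grips with 20 to 120 N. Pads are 22 mm wide; open, the fingers measure 114 mm over their backs; the gripper's body (76 mm by 85 mm) begins 54 mm behind the grasp point. The pads swing forward as they close: fully open they stand 13 mm farther back than shut.
Start: joints at [-1.203, 0.521, -0.036, 1.599, 0.021, 1.021, -0.113], TCP at [0.265, 0.566, 0.231] pointing down, gripper open.
Joint ranges: [-2.91, 2.91], [-0.3, 2.13], [-1.5, 1.42], [0.17, 2.43], [-1.26, 4.41], [0.16, 1.93], [-2.52, 2.52]. Speed limits (rad/s): [1.89, 1.89, 2.39, 2.39, 3.01, 3.01, 3.01].

INTERFACE

Orientations are given as [roll, pitch, yaw] about the fixed x, y, z axes, in that order (R = Rz(yaw) Ry(pitch) Rx(roll)).
In Python, from workcell import bot gives the robot as it stands. The module is installed in compiled form; this text tells all that it offers.
- The arm moves only by the tool apply_moves, never from a script. Its arguments are lists of equal length, an entry for each row: "claw": the finger opening in m, from 0 to 0.0854; "xyz": the shift along the tool's x, y, z in m, a list of three; "twist": the turn, a rotation vector about the tool's x, y, z in rad, a list of three. A call has 1 to 20 rows; each row shifts and turns the commanded pose from where the row before left it, along the tool's axes as they then stand; what a row does not reach is not made up. A row lasts 1/10 s, in which the tool goes at most 50 mm and 8.59 degrees, less where a joint would pass 70% of its speed; a pose out of reach is approached as far as the arm can. A call with a gripper value outside its range is refused whole. The fingers move at their own pace and stop on an object; "force" is the grip in N (left out, the last holds). Time passes only in rows, so rows that do not move let the fingers close. It gives the time, the measured TCP pose, the force, the opening and the grip force at its end, in the units of the state.
- bot.observe(): the state, without advancing time (a new reading comes with each control period).
- bot.grab_frame(name): name is "scene" or "top" or "wrist"; returns a dict with "img" (480x640x3 uint8, red, green, blue), "vfov" (degrees; the focal length in pixels is half the picture's height over the tangent of half this angle, whatever the lens; pixels are square), "cx", "cy" (the principal point, pixels), "view" (4x4, takes a point from world to camera coordinates). Camera axes: x right, y up, looking along -z (the intrinsics and any distortion apply to the point x, -y, -z); pixel columns grow to the right and rows downward; lengths in m; the calibration is good to about 2 mm. The wrist camera is an equidistant fisheye: a pixel r from the principal point sees the ray r / f radians off the axis. A picture is of the moment at which its call begins. There is no depth.
- bot.job_done(): hands the job in; it is judged then, once.
Trained networks look in the newest picture that a camera, given by its name, has taken for a name from the list of things; names that differ only in an ending like _2 or _b are one class to them, and where a whole thing is asked for, a point or a joint stands for the part that bears it (a point fixed in the world has none). Each returns a list of dicts, best first, with "score" (0 to 1); they miss things now and then, are a little off and sometimes report something else, mostly with a low value. They report only what shows in the picture. A call takes as long as a camera call.
- bot.find_in(camera, query): "position" ([x, y, z] in m, in world coordinates, good to about 4 mm: the middle of the surface that is visible of it).
The state is a dict: "clock": time; "qpos": joint angles; "qd": joint speeds; "joint_efforts": joint torques, N m; "position": TCP position; "tool_rot": TCP orientation; "force": force on the tool from outside, world axes, zero at the start; "moment": the same for the moment, N m; "grip_width": finger opening in m; "finger_force": force on a finger pad.
Only numpy, scipy, OpenCV 4.12 (cv2) and the standard library are available. Lean on these libraries where they do the work, as an engineer would, in place of code of your own. Each camera call takes 0.05 s, during which the arm holds its last target. There are 200 camera calls.

TASK

Take the long-handled dipper off its rest, carry its cup in under the raised sash of the small bench hood without spilling, and tip it over there so that all four steel balls end up in the catch tray; mind the low headroom and do not knock the hood with the dipper. Then lay the dipper back in both notches of its rest with the cup upright, push the tray fully home by its front plate, and last of all lower the sash all the way down. Leave the other things on the bench where they are.

Things in the scene. Friction and masses are not known exactly. Their poses are not given: they have to be found in the camera images.
- hood: Small fixed bench hood, clear walls and roof, white back and floor; 270 mm wide and 235 mm deep inside. Origin: on the bench, middle of its front opening, under the sash; x points into the hood, y to its left, z up. Aluminium guide posts, 345 mm tall, stand at y = +-137 mm. Roof 192 mm (underside) to 198 mm above the bench; a 70 mm wide duct stub rises 38 mm over it at x = 195 mm.
- sash (a joint): How far the clear sash has been lowered, m: 0 to 10 mm at the start (fully raised is 0, a stop), 0.13 fully down (a stop). It slides straight down, stays where it is left, and needs about 3 to 5 N of push downward.
- sash_ledge (a point): Middle of the upper face of the aluminium ledge along the top of the sash, 320 mm above the bench less joint sash, at hood x = -29 mm. Ledge 10 mm thick, 170 mm long across the hood (y), from hood x = -7 to -47 mm. Nothing is above it. Press down on it to lower the sash.
- sash_bottom (a point): Middle of the sash's lower edge (a 9 mm thick rail), 190 mm above the bench when fully raised, less joint sash: the headroom of the opening.
- tray (a joint): How far the steel catch tray stands out towards the robot, m: 0 is fully home (a stop), 0.045 the outer stop; starts at 0.025 to 0.045. It slides along the hood's x, stays where left, needs about 4 N of push.
- tray_handle (a point): Centre of the front (robot-side) face of the tray's upright front plate: 80 mm wide (y), 36 mm tall (from 9 to 45 mm above the bench), 8 mm thick, in front of the opening: 130 mm in front of the hood origin when the tray is home, farther when it is out; a 36 mm wide strip, 14 mm above the bench, joins it to the tray. Push it along hood x.
- tray_in (a point): Centre of the catch tray's inner floor, 12 mm above the bench; at hood x = 105 mm when home, less joint tray. Inside 190 mm along x, 220 mm along y; the walls' upper edge is 42 mm above the bench. Axes as the hood's.
- rest: Grey fixed rest for the dipper: base plate 250 x 90 x 8 mm and two posts with V notches, 14 mm thick, at x = -90 and +110 mm in its frame, that carry the dipper's bar; the notches' tips reach about 142 mm above the bench and 26 mm to each side. Origin: on the bench under rest_grip; x runs along the bar to the cup, z up. Its yaw differs from the hood's.
- rest_grip (a point): Where the dipper's grip point (dipper_grip) belongs when it lies in the rest: 130 mm above the bench. It may lie up to 10 mm to either side along the bar at the start.
- rest_cup (a point): Where the cup point (dipper_cup) belongs when the dipper lies in the rest, 185 mm along x from rest_grip.
- dipper_grip (a point): Dipper, 0.33 kg full: steel cup on the far end of a 16 x 16 mm square aluminium bar on edge (flats at 45 deg). Point on the bar's axis, 185 mm from the cup's axis; the bar runs 119 mm behind it. x along the bar to the cup, z up when upright. Gripped by two flats, tool leaning 45 deg to one side, it can be rolled 90 deg to end leaning the other way. Balance point 60 to 85 mm cupward: grip hard.
- dipper_cup (a point): Where the bar's axis meets the cup's. Open conical cup, 44 mm across at the foot, 80 mm at the rim, 104 mm tall, wall 3 mm; foot 62 mm below this point, rim 42 mm above. Rolled about the bar its foot sweeps 66 mm and its rim 58 mm from the axis. Its wall slopes 10 degrees, so the balls roll out when it is rolled 85 to 95 degrees to either side. Axes as dipper_grip.
- ball_0_center (a point): Centre of a loose steel milling ball, 16 mm across, 17 g; starts in the bottom of the dipper's cup.
- ball_1_center (a point): Centre of a loose steel milling ball, 16 mm across, 17 g; starts in the bottom of the dipper's cup.
- ball_2_center (a point): Centre of a loose steel milling ball, 16 mm across, 17 g; starts in the bottom of the dipper's cup.
- ball_3_center (a point): Centre of a loose steel milling ball, 16 mm across, 17 g; starts in the bottom of the dipper's cup.
- tape_roll_center (a point): Bystander: a roll of tape lying flat, 72 mm across, 19 mm tall; its centre.
- slide_box_center (a point): Bystander: a white box of slides, 56 x 82 x 34 mm; its centre.
- dropper_2_center (a point): Bystander: a small white dropper bottle, 26 mm across, 70 mm tall; its centre.
- dipper: The whole dipper; its origin and axes are those of dipper_grip.

How it is judged:
On the way, in this order (a step that is already met when the one before it is completed fails the run):
1. the cup is in under the sash, upright, with all four balls in it (x of dipper_cup in the frame of hood between 0.03 and 0.2 m and y of dipper_cup in the frame of hood between -0.13 and 0.13 m and height (world z) of dipper_cup below 0.19 m and angle between dipper_cup's own z axis and vertical below 0.35 rad and distance between each of ball_0_center, ball_1_center, ball_2_center, ball_3_center and dipper_cup below 0.062 m).
2. all four balls lie in the catch tray, with the cup still under the sash (x of ball_0_center in the frame of tray_in between -0.097 and 0.097 m and y of ball_0_center in the frame of tray_in between -0.112 and 0.112 m and z of ball_0_center in the frame of tray_in between 0 and 0.035 m and x of ball_1_center in the frame of tray_in between -0.097 and 0.097 m and y of ball_1_center in the frame of tray_in between -0.112 and 0.112 m and z of ball_1_center in the frame of tray_in between 0 and 0.035 m and x of ball_2_center in the frame of tray_in between -0.097 and 0.097 m and y of ball_2_center in the frame of tray_in between -0.112 and 0.112 m and z of ball_2_center in the frame of tray_in between 0 and 0.035 m and x of ball_3_center in the frame of tray_in between -0.097 and 0.097 m and y of ball_3_center in the frame of tray_in between -0.112 and 0.112 m and z of ball_3_center in the frame of tray_in between 0 and 0.035 m and x of dipper_cup in the frame of hood between 0.03 and 0.2 m and y of dipper_cup in the frame of hood between -0.13 and 0.13 m and height (world z) of dipper_cup below 0.19 m).
3. the dipper lies in its rest again, cup upright, let go (distance between dipper_grip and rest_grip below 0.022 m and distance between dipper_cup and rest_cup below 0.025 m and angle between dipper_cup's own z axis and vertical below 0.15 rad and contact force between dipper and the fingers below 0.1 N), for 0.1 s.
4. the tray is pushed fully home (value of joint tray below 0.004 m).
5. the sash is fully down (value of joint sash above 0.124 m).
At the end, for the whole second after the job is handed in: All four balls are in the catch tray; the dipper lies at rest in both notches of its rest, cup upright (within 0.15 rad), grip point within 22 mm and cup point within 25 mm of their places; the tray is home within 4 mm; the sash is within 6 mm of fully down (x of ball_0_center in the frame of tray_in between -0.097 and 0.097 m and y of ball_0_center in the frame of tray_in between -0.112 and 0.112 m and z of ball_0_center in the frame of tray_in between 0 and 0.035 m and x of ball_1_center in the frame of tray_in between -0.097 and 0.097 m and y of ball_1_center in the frame of tray_in between -0.112 and 0.112 m and z of ball_1_center in the frame of tray_in between 0 and 0.035 m and x of ball_2_center in the frame of tray_in between -0.097 and 0.097 m and y of ball_2_center in the frame of tray_in between -0.112 and 0.112 m and z of ball_2_center in the frame of tray_in between 0 and 0.035 m and x of ball_3_center in the frame of tray_in between -0.097 and 0.097 m and y of ball_3_center in the frame of tray_in between -0.112 and 0.112 m and z of ball_3_center in the frame of tray_in between 0 and 0.035 m and distance between dipper_grip and rest_grip below 0.022 m and distance between dipper_cup and rest_cup below 0.025 m and angle between dipper_cup's own z axis and vertical below 0.15 rad and value of joint tray below 0.004 m and value of joint sash above 0.124 m and linear speed of dipper below 0.02 m/s); the robot touches nothing.
It fails at once if the dipper hits the hood, its sash or its tray with more than 15 N (contact force between dipper and hood above 15 N).
It fails at once if the tape roll is moved more than 30 mm (distance of tape_roll_center from where it was at the start of the episode above 0.03 m).
It fails at once if the slide box is moved more than 30 mm (distance of slide_box_center from where it was at the start of the episode above 0.03 m).
It fails at once if the dropper 2 is moved more than 30 mm (distance of dropper_2_center from where it was at the start of the episode above 0.03 m).
It also fails if it takes over 72 s, if anything falls off the work surface, if the arm or the gripper's body presses on something with over 40 N, if the wrist force passes 120 N, or if a joint passes its speed limit or range.

## Working session

There is one attempt and no reset: what is moved stays moved. The work goes in short steps, Python scripts to look and compute and a tool call to move; the robot and the scene stay as the last step left them, time stands still between calls to the robot, and variables do not carry over. Pictures are saved under pics/ and viewed, at most 10 in all, crops included, and the job is handed in when it is done.

Besides the shell and the picture viewer there is one more tool, called after "Emit:" as name(argument=value, ...) on one line, values as JSON. apply_moves: Moves the arm, as the interface text tells. Its arguments: {"type":"object","properties":{"claw":{"type":"array"},"xyz":{"type":"array"},"twist":{"type":"array"},"force":{"type":"number"}},"required":["claw","xyz","twist"]}

```bash
mkdir -p pics; python3 - <<'E'
from workcell import bot
import cv2
s=bot.observe();print({k:s[k] for k in('clock','position','tool_rot','qpos','grip_width')})
for c in('scene','top'):
    f=bot.grab_frame(c);cv2.imwrite(f'pics/{c}0.png',f['img'][:,:,::-1]);print(c,f['vfov'],f['cx'],f['cy'],f['view'])
    for q in('hood','sash_ledge','sash_bottom','tray_handle','tray_in','rest','dipper_grip','dipper_cup','dipper','tape_roll_center','slide_box_center','dropper_2_center','ball_0_center','rest_grip'):
        try:
            r=bot.find_in(c,q);print(c,q,[([round(float(v),3) for v in d['position']],round(float(d['score']),2)) for d in r[:4]])
        except Exception as e: print(q,e)
E
```

```text
{'clock': 0.0, 'position': array([0.26484601, 0.56574293, 0.23073124]), 'tool_rot': array([-3.14045064e+00,  7.11616234e-05,  2.70379864e+00]), 'qpos': array([-1.20322044,  0.52202088, -0.03631864,  1.59998095,  0.02118216,
        1.02111937, -0.11279079]), 'grip_width': 0.085192423034151}
scene 50.946855477741295 323.673401817494 236.28570320411302 [[ 0.69048076 -0.7231411   0.01741483 -0.41349092]
 [ 0.47559869  0.47199499  0.74231167 -0.41455887]
 [-0.54501579 -0.50426946  0.66982841 -1.09788713]
 [ 0.          0.          0.          1.        ]]
scene hood [([0.661, -0.05, 0.192], 0.55)]
scene sash_ledge [([0.619, -0.049, 0.254], 0.62)]
scene sash_bottom [([0.621, -0.049, 0.246], 0.69)]
scene tray_handle [([0.657, -0.019, 0.017], 0.96)]
scene tray_in [([0.653, -0.02, 0.009], 0.64)]
scene rest [([0.437, 0.3, 0.004], 0.61), ([0.599, 0.299, 0.134], 0.5)]
scene dipper_grip [([0.604, 0.306, 0.139], 0.76)]
scene dipper_cup [([0.598, 0.297, 0.135], 0.84), ([0.622, -0.045, 0.248], 0.45)]
scene dipper [([0.599, 0.305, 0.134], 0.83)]
scene tape_roll_center [([0.384, 0.146, 0.021], 0.84)]
[... 536 characters left out ...]
08], 0.64)]
top sash_ledge [([0.611, -0.025, 0.312], 0.93)]
top sash_bottom [([0.613, -0.022, 0.308], 0.64)]
top tray_handle [([0.614, -0.031, 0.013], 0.59)]
top tray_in [([0.609, -0.03, 0.013], 0.96)]
top rest [([0.442, 0.293, 0.007], 0.88), ([0.614, -0.025, 0.309], 0.53)]
top dipper_grip [([0.567, 0.304, 0.137], 0.58)]
top dipper_cup [([0.562, 0.312, 0.135], 0.9), ([0.713, -0.024, 0.199], 0.3)]
top dipper [([0.564, 0.307, 0.132], 0.9)]
top tape_roll_center [([0.382, 0.151, 0.019], 0.96), ([0.613, -0.033, 0.014], 0.36), ([0.443, 0.298, 0.008], 0.16)]
top slide_box_center []
top dropper_2_center []
top ball_0_center [([0.381, 0.148, 0.019], 0.48)]
top rest_grip [([0.441, 0.293, 0.01], 0.71)]
```

View pics/scene0.png

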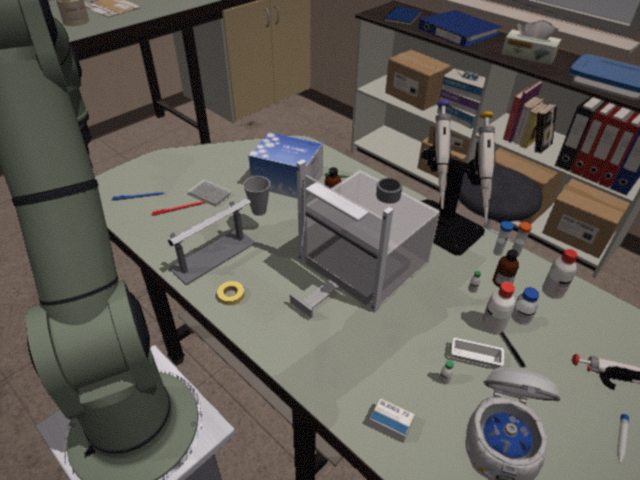

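View pics/top0.png

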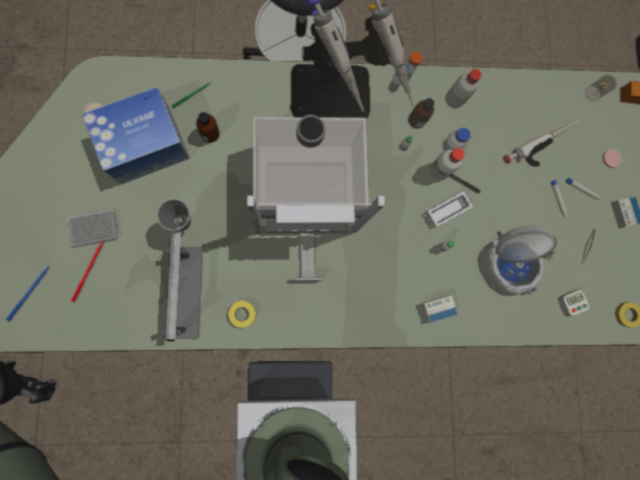

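The scene picture shows the rest (185–250, 205–275) with its dipper and cup (258,193), the hood (300–435, 175–305), the tray handle (300,300) and the tape (230,292). In the top picture the post tops are at (250,202) and (381,201), the ledge is at (315,213), the handle at (305,280), the cup at (174,215), and the bar runs from (170,338) to (177,235). I'll zoom in for edge positions.

```bash
python3 - <<'E'
import cv2,numpy as np
i=cv2.imread('pics/top0.png')
a=cv2.resize(i[195:345,150:250],None,fx=4,fy=4,interpolation=cv2.INTER_CUBIC)
b=cv2.resize(i[180:290,240:395],None,fx=5,fy=5,interpolation=cv2.INTER_CUBIC)
cv2.imwrite('pics/a.png',a);cv2.imwrite('pics/b.png',b)
E
```

```text
(no output)
```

View pics/a.png

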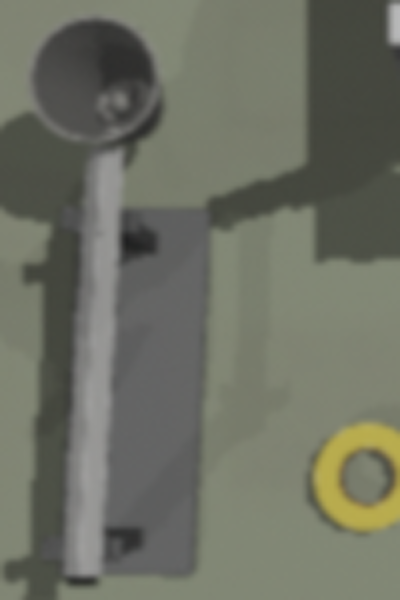

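View pics/b.png

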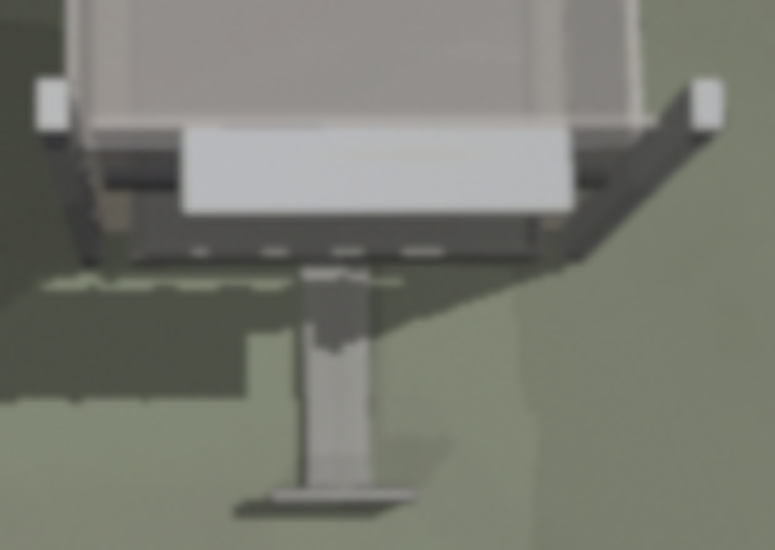

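The first crop shows the cup rim centred at (174,215) and the bar ridge from (176.5,233.8) to (170.8,338.2). In the second, the post tops are at (250.6,200.8) and (381.2,201.0), the ledge centre at (315.6,214), and the handle's top edge at (308.6,278.6).

```bash
cat > h.py <<'E'
import numpy as np
from workcell import bot
def cam(c):
    f=bot.grab_frame(c);return f
def unproj(f,u,v,z):
    F=240/np.tan(np.radians(f['vfov']/2));V=np.array(f['view']);R=V[:3,:3];t=V[:3,3]
    C=-R.T@t;d=R.T@np.array([(u-f['cx'])/F,-(v-f['cy'])/F,-1]);return C+d*(z-C[2])/d[2]
def proj(f,p):
    F=240/np.tan(np.radians(f['vfov']/2));V=np.array(f['view']);q=V[:3,:3]@p+V[:3,3]
    return f['cx']+F*q[0]/-q[2],f['cy']-F*q[1]/-q[2]
E
python3 - <<'E'
from h import *
f=cam('top')
for n,u,v,z in [('rim',174,215,.172),('barback',170.75,338.25,.141),('barfront',176.5,233.75,.141),('plateTR',202.25,247,.008),('plateBR',198.25,338.75,.008),
 ('postL',250.6,200.8,.345),('postR',381.2,201,.345),('ledge',315.6,214,.32),('ledgeL',276.6,205.4,.32),('ledgeR',354,205.4,.32),('hdl',308.6,278.8,.045),('hdlL',294.4,278,.045),('hdlR',322.8,279.8,.045),('tape',241,314,.019)]:
    p=unproj(f,u,v,z);print(n,p.round(4))
s=cam('scene')
for n,u,v,z in [('rim',258,181,.172)]: print(n,unproj(s,u,v,z).round(4))
E
```

```text
rim [0.6272 0.3043 0.172 ]
barback [0.3327 0.3087 0.141 ]
barfront [0.5863 0.3039 0.141 ]
plateTR [0.571  0.2629 0.008 ]
plateBR [0.3217 0.2669 0.008 ]
postL [0.623  0.1093 0.345 ]
postR [ 0.6252 -0.1637  0.345 ]
ledge [ 0.6015 -0.0271  0.32  ]
ledgeL [0.6194 0.0559 0.32  ]
ledgeR [ 0.621  -0.1101  0.32  ]
hdl [ 0.4802 -0.0294  0.045 ]
hdlL [0.4824 0.009  0.045 ]
hdlR [ 0.4774 -0.0679  0.045 ]
tape [0.387  0.1528 0.019 ]
rim [0.6386 0.3101 0.172 ]
```

```bash
cat >> h.py <<'E'
from scipy.spatial.transform import Rotation as Ro
from scipy.linalg import logm,expm
def tr(s):return Ro.from_euler('xyz',s['tool_rot']).as_matrix()
def Rt(psi,phi):
    s,c=np.sin(phi),np.cos(phi)
    return Ro.from_euler('z',psi).as_matrix()@np.array([[-1,0,0],[0,c,-s],[0,-s,-c]]).T
def T(R,p):
    M=np.eye(4);M[:3,:3]=R;M[:3,3]=p;return M
def now():
    s=bot.observe();return T(tr(s),s['position'])
def grip(P,psi,phi,back=.019):   # TCP pose with grasp point at P
    R=Rt(psi,phi);return T(R,np.array(P)+(.019 if back is None else back)*R[:,2])
def seg(A,B,n=None):
    D=np.linalg.inv(A)@B;r=Ro.from_matrix(D[:3,:3]).as_rotvec()
    n=n or int(np.ceil(max(np.linalg.norm(D[:3,3])/.04,np.linalg.norm(r)/.12,1)))
    d=np.real(expm(np.real(logm(D))/n));t=d[:3,3].round(4);w=Ro.from_matrix(d[:3,:3]).as_rotvec().round(4)
    E=T(Ro.from_rotvec(w).as_matrix(),t);M=A
    for _ in range(n):M=M@E
    print(n,'rows',t.tolist(),w.tolist(),'end',M[:3,3].round(4),'err mm',(1000*(M-B)[:3,3]).round(1));return M
E
python3 - <<'E'
from h import *
f=cam('top')
for n,u,v,z in [('roofback',310,118,.198),('duct',311,131,.236)]: print(n,unproj(f,u,v,z).round(4))
A=now();B=grip([.444,.307,.13],-.017,np.pi/4,-.10);seg(A,B)
E
```

```text
roofback [ 0.8699 -0.0251  0.198 ]
duct [ 0.8207 -0.0246  0.236 ]
8 rows [-0.0277, -0.0151, 0.0104] [0.0967, -0.0207, -0.0499] end [0.4452 0.3776 0.2007] err mm [-0.  -0.1  0. ]
```

Emit:
apply_moves(claw=[0.085,0.085,0.085,0.085,0.085,0.085,0.085,0.085,0.085], xyz=[[-0.0277,-0.0151,0.0104],[-0.0277,-0.0151,0.0104],[-0.0277,-0.0151,0.0104],[-0.0277,-0.0151,0.0104],[-0.0277,-0.0151,0.0104],[-0.0277,-0.0151,0.0104],[-0.0277,-0.0151,0.0104],[-0.0277,-0.0151,0.0104],[0,0,0]], twist=[[0.0967,-0.0207,-0.0499],[0.0967,-0.0207,-0.0499],[0.0967,-0.0207,-0.0499],[0.0967,-0.0207,-0.0499],[0.0967,-0.0207,-0.0499],[0.0967,-0.0207,-0.0499],[0.0967,-0.0207,-0.0499],[0.0967,-0.0207,-0.0499],[0,0,0]])

```text
clock: 2.55
position: [0.4472, 0.3752, 0.1992]
tool_rot: [-2.349, -0.001, 3.124]
force: [0.3, -0.5, -0.6]
grip_width: 0.0847
finger_force: 0.0
```

```bash
python3 - <<'E'
from h import *
import cv2
s=bot.observe();print(s['clock'],s['qpos'].round(3),s['position'],s['tool_rot'])
f=cam('wrist');cv2.imwrite('pics/w1.png',f['img'][:,:,::-1]);print(f['vfov'],f['cx'],f['cy'],f['view'])
for q in('dipper_grip','dipper_cup','dipper','rest'):print(q,[([round(float(v),3) for v in d['position']],round(float(d['score']),2)) for d in bot.find_in('wrist',q)[:3]])
B=grip([.444,.307,.13],-.017,np.pi/4);seg(now(),B)
E
```

```text
2.55 [-1.036  0.872  0.048  1.289  0.354  1.68   0.471] [0.44716652 0.3752465  0.19915887] [-2.34889503e+00 -1.01317144e-03  3.12444955e+00]
65.70646984690485 313.4755767629582 237.63731395297324 [[ 0.01145386  0.7020133  -0.71207172 -0.12690551]
 [-0.95458777 -0.20434176 -0.21681012  0.51418111]
 [-0.29770957  0.68221827  0.66779281 -0.41677914]
 [ 0.          0.          0.          1.        ]]
dipper_grip [([0.456, 0.314, 0.134], 0.63)]
dipper_cup [([0.454, 0.318, 0.135], 0.85), ([0.428, 0.317, 0.006], 0.58)]
dipper [([0.453, 0.31, 0.135], 0.91)]
rest [([0.429, 0.323, 0.007], 0.78), ([0.62, 0.0, 0.241], 0.37)]
3 rows [-0.0002, -0.0001, 0.0399] [0.0006, 0.0003, 0.0001] end [0.4438 0.2935 0.1166] err mm [ 0.1 -0.1  0.1]
```

View pics/w1.png

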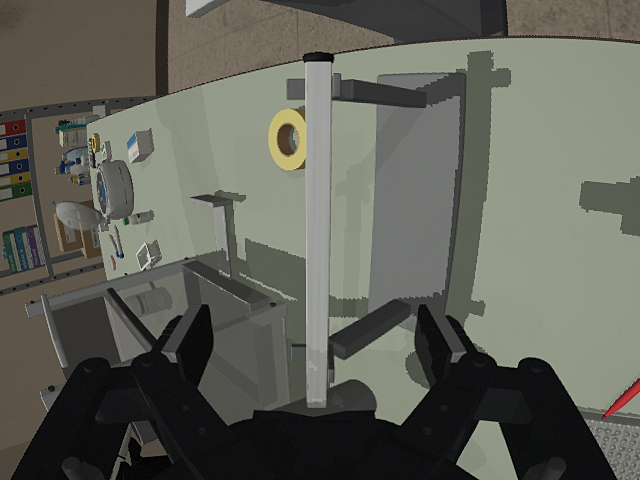

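The wrist picture shows the bar running from its black cap (318,55) to (317,405). The rest's plate corners are at (377,75) and (465,73), the tray plate is at (195–245,197), and the hood is at lower left.

```bash
cat >> h.py <<'E'
def fish(f,u,v,z):
    F=240/np.tan(np.radians(f['vfov']/2));V=np.array(f['view']);R=V[:3,:3];C=-R.T@V[:3,3]
    a,b=u-f['cx'],v-f['cy'];r=np.hypot(a,b);th=r/F
    d=R.T@np.array([np.sin(th)*a/r,-np.sin(th)*b/r,-np.cos(th)]);return C+d*(z-C[2])/d[2]
E
python3 - <<'E'
from h import *
f=cam('wrist')
for n,u,v,z in [('end',318,53,.13),('mid',319,200,.13),('fr',317,390,.13),('plate',377,75,.008),('plate',465,73,.008),('tape',291,139,.015)]: print(n,fish(f,u,v,z).round(4))
E
```

```text
end [0.3186 0.3138 0.13  ]
mid [0.4148 0.3133 0.13  ]
fr [0.5757 0.3096 0.13  ]
plate [0.3169 0.2728 0.008 ]
plate [0.3185 0.3619 0.008 ]
tape [0.3816 0.1577 0.015 ]
```

```bash
python3 - <<'E'
from h import *
A=now();B=grip([.440,.310,.13],-.017,np.pi/4,-.05);M=seg(A,B,2);seg(M,grip([.440,.310,.13],-.017,np.pi/4,.019),4)
E
```

```text
2 rows [0.0018, 0.001, 0.0244] [0.0009, 0.0005, 0.0001] end [0.4406 0.3452 0.1653] err mm [-0.  -0.1 -0. ]
4 rows [-0.0, 0.0, 0.0172] [-0.0, 0.0, -0.0] end [0.4398 0.2966 0.1167] err mm [-0.   0.   0.1]
```

Emit:
apply_moves(claw=[0.085,0.085,0.085,0.085,0.085,0.085,0.085], xyz=[[0.0018,0.001,0.0244],[0.0018,0.001,0.0244],[0,0,0.0172],[0,0,0.0172],[0,0,0.0172],[0,0,0.0172],[0,0,0]], twist=[[0,0,0],[0,0,0],[0,0,0],[0,0,0],[0,0,0],[0,0,0],[0,0,0]])

```text
clock: 3.55
position: [0.4398, 0.2947, 0.1159]
tool_rot: [-2.355, -0.0, 3.124]
force: [0.2, 0.7, 0.5]
grip_width: 0.085
finger_force: 0.0
```

```bash
python3 - <<'E'
from h import *
import cv2
s=bot.observe();print(s['clock'],s['qpos'].round(3),s['position'],s['tool_rot'],s['force'])
f=cam('wrist');cv2.imwrite('pics/w2.png',f['img'][:,:,::-1])
E
```

```text
3.55 [-0.985  0.874  0.047  1.541  0.387  1.421  0.413] [0.43983679 0.29466367 0.1158773 ] [-2.35498048e+00 -3.53426018e-04  3.12404681e+00] [0.18816432 0.6801432  0.46335895]
```

View pics/w2.png

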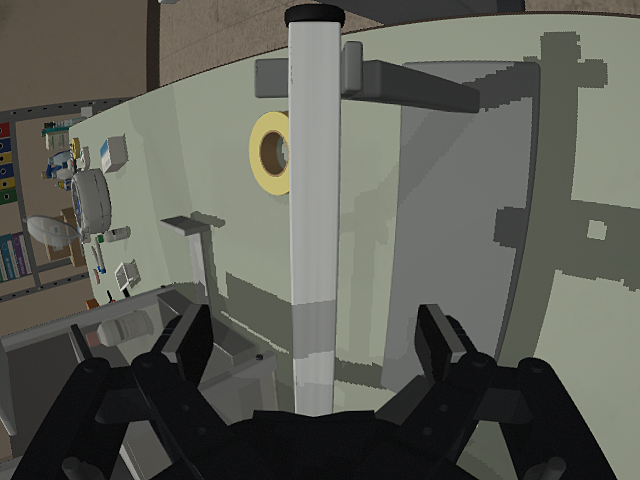

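The bar (columns 290–338) lies midway between the pads (212 and 418), so I close on it now.

Emit:
apply_moves(claw=[0.01,0.01,0.01,0.01,0.01,0.01,0.01,0.01,0.01,0.01], xyz=[[0,0,0],[0,0,0],[0,0,0],[0,0,0],[0,0,0],[0,0,0],[0,0,0],[0,0,0],[0,0,0],[0,0,0]], twist=[[0,0,0],[0,0,0],[0,0,0],[0,0,0],[0,0,0],[0,0,0],[0,0,0],[0,0,0],[0,0,0],[0,0,0]], force=30)

```text
clock: 4.6
position: [0.4403, 0.2957, 0.1168]
tool_rot: [-2.355, 0.0, 3.125]
force: [-1.0, -0.8, 7.4]
grip_width: 0.0154
finger_force: 31.9
```

Emit:
apply_moves(claw=[0.0,0.0,0.0], xyz=[[0,0,0],[0,0,0],[0,0,0]], twist=[[0,0,0],[0,0,0],[0,0,0]], force=120)

```text
clock: 4.9
position: [0.4403, 0.2959, 0.1169]
tool_rot: [-2.355, 0.001, 3.125]
force: [-2.4, -0.2, 10.2]
grip_width: 0.014
finger_force: 117.5
```

Emit:
apply_moves(claw=[0,0,0,0,0,0,0,0], xyz=[[0,-0.002,-0.002],[0,-0.005,-0.005],[0,-0.007,-0.007],[0,-0.008,-0.008],[0,-0.008,-0.008],[0,-0.006,-0.006],[0,-0.003,-0.003],[0,0,0]], twist=[[0,0,0],[0,0,0],[0,0,0],[0,0,0],[0,0,0],[0,0,0],[0,0,0],[0,0,0]])

```text
clock: 5.7
position: [0.4403, 0.2961, 0.1719]
tool_rot: [-2.357, 0.001, 3.125]
force: [-0.1, 0.2, -4.0]
grip_width: 0.0137
finger_force: 117.2
```

```bash
cat > kin.py <<'E'
import numpy as np, itertools
from scipy.optimize import least_squares
from scipy.spatial.transform import Rotation as Ro
def Rm(ax,a):
    M=np.eye(4);M[:3,:3]=Ro.from_euler(ax,a).as_matrix();return M
def Tm(x,y,z):
    M=np.eye(4);M[:3,3]=x,y,z;return M
def fk(p,s,q):
    d1,a1,L1,a2,b2,a3,L2,b4,a6,b6,L3,o1,o7,b1=p
    return (Rm('z',s[0]*q[0]+o1)@Tm(a1,b1,d1)@Rm('y',q[1])@Tm(a2,b2,L1)@Rm('z',s[1]*q[2])@Rm('y',q[3])
      @Tm(a3,b4,L2)@Rm('z',s[2]*q[4])@Rm('y',q[5])@Tm(a6,b6,L3)@Rm('z',s[3]*q[6]+o7))
def res(p,s,D):
    r=[]
    for q,x,e in D:
        M=fk(p,s,q);r+=list((M[:3,3]-x)*10);r+=list(Ro.from_matrix(Ro.from_euler('xyz',e).as_matrix().T@M[:3,:3]).as_rotvec())
    return np.r_[r,.01*(p-p0)]
p0=np.array([.3,0,.4,0,0,0,.4,0,0,0,.3,0,0,0])
def fit(D):
    best=None
    for s in itertools.product((1,-1),repeat=4):
        for o7 in(0,np.pi/2,np.pi,-np.pi/2):
            p=p0.copy();p[12]=o7
            r=least_squares(res,p,args=(s,D))
            if best is None or r.cost<best[0]-1e-9:best=(r.cost,s,r.x,r.fun)
    return best
E
python3 - <<'E'
from h import *
import kin,pickle
s=bot.observe();print(s['clock'],s['qpos'],s['position'],s['tool_rot'],s['force'],s['grip_width'],s['moment'])
D=[([-1.20322044,  0.52202088, -0.03631864,  1.59998095,  0.02118216,1.02111937, -0.11279079],[.26484601,.56574293,.23073124],[-3.14045064,7.1e-5,2.70379864]),
([-1.036,0.872,0.048,1.289,0.354,1.68,0.471],[0.44716652,0.3752465,0.19915887],[-2.34889503,-1.01317144e-03,3.12444955]),
([-0.985,0.874,0.047,1.541,0.387,1.421,0.413],[0.43983679,0.29466367,0.1158773 ],[-2.35498048,-3.53426018e-04,3.12404681]),
(s['qpos'],s['position'],s['tool_rot'])]
pickle.dump(D,open('D.pkl','wb'))
b=kin.fit(D);print(b[0],b[1],b[2].round(3),abs(b[3][:-14]).max())
pickle.dump(b,open('b.pkl','wb'))
E
```

```text
5.7 [-0.98868034  0.79907186  0.05155461  1.52481429  0.38415912  1.50257576
  0.44940791] [0.44034021 0.29607339 0.17191106] [-2.35679953e+00  7.24327736e-04  3.12499853e+00] [-0.13209785  0.20501323 -3.96840793] 0.01374408128092 [1.1724252  0.2731075  0.01673522]
0.00012671706673962087 (-1, -1, -1, -1) [ 3.200e-01 -1.000e-03  5.300e-01 -0.000e+00 -7.000e-03 -1.000e-03
  4.230e-01 -4.700e-02  1.000e-03  1.000e-03  3.270e-01  0.000e+00
  1.571e+00 -7.000e-03] 0.0011418141765384693
```

```bash
cat >> kin.py <<'E'
import pickle
lo=np.array([-2.91,-.3,-1.5,.17,-1.26,.16,-2.52]);hi=np.array([2.91,2.13,1.42,2.43,4.41,1.93,2.52])
def ik(Tg,q0,p,s):
    def f(q):
        M=fk(p,s,q);return np.r_[(M[:3,3]-Tg[:3,3])*10,Ro.from_matrix(Tg[:3,:3].T@M[:3,:3]).as_rotvec(),.003*(q-q0)]
    r=least_squares(f,np.clip(q0,lo+.01,hi-.01),bounds=(lo,hi));return r.x,np.abs(r.fun[:6]).max()
E
python3 - <<'E'
from h import *
import kin,pickle
b=pickle.load(open('b.pkl','rb'));p,s=b[2],b[1]
q0=bot.observe()['qpos']
def run(name,W):
    print(name);q=q0;prev=None
    for w in W:
        if prev is None:prev=w
        for k in np.linspace(0,1,6)[1:]:
            a=np.array(prev)+k*(np.array(w)-np.array(prev));q,e=kin.ik(grip(a[:3],a[3],a[4]),q,p,s)
        prev=w
        print(w,q.round(2),'marg',np.minimum(q-kin.lo,kin.hi-q).min().round(2),'e',e.round(4))
L=np.pi/4
H=[(.522,.008,.116,0,L),(.522,.008,.116,0,0),(.522,.008,.116,0,-L)]
run('yaw.6',[(.44,.309,.185,-.017,L),(.37,.20,.17,-.6,L),(.40,.10,.116,-.5,L)]+H)
run('yaw.3',[(.44,.309,.185,-.017,L),(.36,.20,.17,-.3,L),(.36,.05,.116,-.2,L)]+H)
run('yaw0',[(.44,.309,.185,-.017,L),(.345,.25,.17,0,L),(.345,.0,.116,0,L)]+H)
E
```

```text
yaw.6
(0.44, 0.309, 0.185, -0.017, 0.7853981633974483) [-0.99  0.8   0.05  1.53  0.38  1.5   0.45] marg 0.43 e 0.0
(0.37, 0.2, 0.17, -0.6, 0.7853981633974483) [-0.84  0.74  0.13  1.73  0.1   1.44  0.21] marg 0.49 e 0.0
(0.4, 0.1, 0.116, -0.5, 0.7853981633974483) [-0.74  0.79  0.16  1.85  0.24  1.23  0.32] marg 0.58 e 0.0
(0.522, 0.008, 0.116, 0, 0.7853981633974483) [-0.66  0.78  0.21  1.89  0.64  1.    0.59] marg 0.54 e 0.0
(0.522, 0.008, 0.116, 0, 0) [ 0.03  0.56 -0.21  1.97  0.18  0.63  1.27] marg 0.46 e 0.0
(0.522, 0.008, 0.116, 0, -0.7853981633974483) [ 0.82  0.88 -0.78  1.88 -0.28  0.76  1.99] marg 0.53 e 0.0
yaw.3
(0.44, 0.309, 0.185, -0.017, 0.7853981633974483) [-0.99  0.8   0.05  1.53  0.38  1.5   0.45] marg 0.43 e 0.0
(0.36, 0.2, 0.17, -0.3, 0.7853981633974483) [-0.93  0.7   0.09  1.82  0.25  1.36  0.28] marg 0.57 e 0.0
(0.36, 0.05, 0.116, -0.2, 0.7853981633974483) [-0.81  0.7   0.14  2.11  0.45  1.03  0.32] marg 0.32 e 0.0
(0.522, 0.008, 0.116, 0, 0.7853981633974483) [-0.65  0.78  0.2   1.89  0.65  1.01  0.59] marg 0.54 e 0.0
(0.522, 0.008, 0.116, 0, 0) [ 0.03  0.56 -0.21  1.97  0.19  0.63  1.26] marg 0.46 e 0.0
(0.522, 0.008, 0.116, 0, -0.7853981633974483) [ 0.82  0.88 -0.79  1.88 -0.28  0.76  1.99] marg 0.53 e 0.0
yaw0
(0.44, 0.309, 0.185, -0.017, 0.7853981633974483) [-0.99  0.8   0.05  1.53  0.38  1.5   0.45] marg 0.43 e 0.0
(0.345, 0.25, 0.17, 0, 0.7853981633974483) [-1.05  0.68  0.02  1.84  0.37  1.34  0.32] marg 0.59 e 0.0
(0.345, 0.0, 0.116, 0, 0.7853981633974483) [-0.83  0.65  0.16  2.29  0.66  0.87  0.28] marg 0.14 e 0.0
(0.522, 0.008, 0.116, 0, 0.7853981633974483) [-0.65  0.78  0.19  1.89  0.66  1.01  0.58] marg 0.54 e 0.0
(0.522, 0.008, 0.116, 0, 0) [ 0.04  0.56 -0.22  1.97  0.2   0.63  1.26] marg 0.46 e 0.0
(0.522, 0.008, 0.116, 0, -0.7853981633974483) [ 0.83  0.88 -0.8   1.88 -0.26  0.75  1.98] marg 0.54 e 0.0
```

```bash
python3 - <<'E'
from h import *
L=np.pi/4
M=seg(now(),grip([.37,.20,.18],-.6,L),12)
E
```

```text
12 rows [0.0038, -0.0071, 0.0078] [0.0001, 0.0344, 0.0343] end [0.3623 0.189  0.1659] err mm [-0.1  0.1 -0.6]
```

Emit:
apply_moves(claw=[0,0,0,0,0,0,0,0,0,0,0,0,0,0], xyz=[[0.0019,-0.0035,0.0039],[0.0038,-0.0071,0.0078],[0.0038,-0.0071,0.0078],[0.0038,-0.0071,0.0078],[0.0038,-0.0071,0.0078],[0.0038,-0.0071,0.0078],[0.0038,-0.0071,0.0078],[0.0038,-0.0071,0.0078],[0.0038,-0.0071,0.0078],[0.0038,-0.0071,0.0078],[0.0038,-0.0071,0.0078],[0.0038,-0.0071,0.0078],[0.0019,-0.0036,0.0039],[0,0,0]], twist=[[0,0.0172,0.0171],[0,0.0344,0.0343],[0,0.0344,0.0343],[0,0.0344,0.0343],[0,0.0344,0.0343],[0,0.0344,0.0343],[0,0.0344,0.0343],[0,0.0344,0.0343],[0,0.0344,0.0343],[0,0.0344,0.0343],[0,0.0344,0.0343],[0,0.0344,0.0343],[0,0.0172,0.0172],[0,0,0]])

```text
clock: 7.1
position: [0.3618, 0.1883, 0.1656]
tool_rot: [-2.356, -0.0, 2.54]
force: [-0.0, -0.7, -3.5]
grip_width: 0.0137
finger_force: 117.3
```

```bash
python3 - <<'E'
from h import *
import cv2
s=bot.observe();A=now();R=A[:3,:3];G=A[:3,3]-.019*R[:,2];print(s['clock'],s['qpos'].round(2),G.round(4),(-R[:,0]).round(3),R[:,2].round(3),'cup',(G-.185*R[:,0]).round(4))
f=cam('top');g=cam('scene');up=np.array([0,0,.042]);c=G-.185*R[:,0]+up
print(proj(f,c),proj(g,c))
i=np.hstack([cv2.resize(f['img'][180:300,180:330],None,fx=2.66,fy=2.66,interpolation=2),cv2.resize(g['img'][130:250,230:380],None,fx=2.66,fy=2.66,interpolation=2)])
cv2.imwrite('pics/c2.png',i[:,:,::-1])
E
```

```text
7.1 [-0.84  0.72  0.13  1.73  0.1   1.46  0.21] [0.3694 0.1993 0.179 ] [ 0.825 -0.566 -0.   ] [-0.401 -0.583 -0.707] cup [0.522  0.0947 0.1789]
(np.float64(259.85841303053604), np.float64(256.1372116239628)) (np.float64(277.4342038878734), np.float64(219.63888315648944))
```

View pics/c2.png

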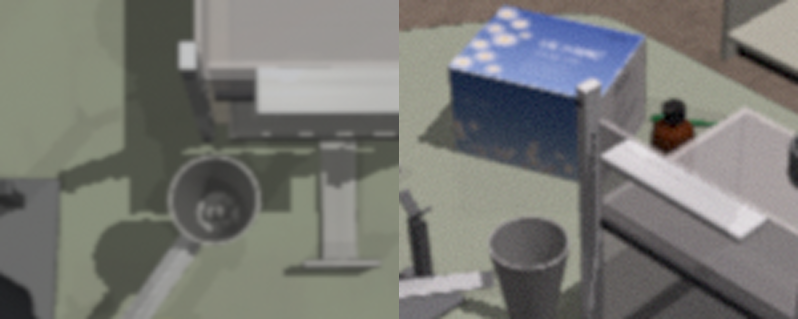

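The cup's rim shows at (260.8,254.8) against a predicted (259.9,256.1) in top, and within about 3 px in scene. The dipper pose is as modelled, and the balls are in the cup.

```bash
python3 - <<'E'
from h import *
L=np.pi/4
M=seg(now(),grip([.40,.10,.118],-.5,L),8)
seg(M,grip([.515,.008,.118],0,L),10)
for k in range(1,5):
    pass
E
```

```text
8 rows [-0.01, -0.0008, 0.0115] [0.0, -0.0088, -0.0087] end [0.3934 0.088  0.1048] err mm [-0.1 -0.2  0.3]
10 rows [-0.0144, -0.004, 0.0041] [0.0, -0.0353, -0.0353] end [ 0.5152 -0.0053  0.1041] err mm [ 0.2  0.2 -0.5]
```

Emit:
apply_moves(claw=[0,0,0,0,0,0,0,0,0,0], xyz=[[-0.005,-0.0004,0.0057],[-0.01,-0.0008,0.0115],[-0.01,-0.0008,0.0115],[-0.01,-0.0008,0.0115],[-0.01,-0.0008,0.0115],[-0.01,-0.0008,0.0115],[-0.01,-0.0008,0.0115],[-0.01,-0.0008,0.0115],[-0.005,-0.0004,0.0058],[0,0,0]], twist=[[0,-0.0044,-0.0043],[0,-0.0088,-0.0087],[0,-0.0088,-0.0087],[0,-0.0088,-0.0087],[0,-0.0088,-0.0087],[0,-0.0088,-0.0087],[0,-0.0088,-0.0087],[0,-0.0088,-0.0087],[0,-0.0044,-0.0044],[0,0,0]])

```text
clock: 8.2
position: [0.3933, 0.0867, 0.1046]
tool_rot: [-2.355, -0.0, 2.64]
force: [-0.3, 1.6, -3.3]
grip_width: 0.014
finger_force: 117.4
```

```bash
python3 - <<'E'
from h import *
s=bot.observe();print(s['clock'],s['qpos'].round(2))
L=np.pi/4
M=seg(now(),grip([.515,.008,.118],0,L),10)
A=now()
for k in range(11):
    R=A[:3,:3];G=A[:3,3]-.019*R[:,2];print((G-.185*R[:,0]).round(3))
    A=A@np.real(expm(np.real(logm(np.linalg.inv(now())@grip([.515,.008,.118],0,L)))/10))
E
```

```text
8.2 [-0.73  0.78  0.16  1.85  0.24  1.24  0.32]
10 rows [-0.0144, -0.004, 0.004] [-0.0001, -0.0355, -0.0354] end [ 0.5152 -0.0059  0.1046] err mm [ 0.2 -0.5  0. ]
[0.562 0.01  0.118]
[0.576 0.006 0.118]
[0.589 0.004 0.118]
[0.603 0.002 0.118]
[0.617 0.001 0.118]
[0.631 0.    0.118]
[0.645 0.    0.118]
[0.659 0.001 0.118]
[0.673 0.003 0.118]
[0.686 0.005 0.118]
[0.7   0.008 0.118]
```

Emit:
apply_moves(claw=[0,0,0,0,0,0,0,0,0,0,0,0], xyz=[[-0.0072,-0.002,0.002],[-0.0144,-0.004,0.004],[-0.0144,-0.004,0.004],[-0.0144,-0.004,0.004],[-0.0144,-0.004,0.004],[-0.0144,-0.004,0.004],[-0.0144,-0.004,0.004],[-0.0144,-0.004,0.004],[-0.0144,-0.004,0.004],[-0.0144,-0.004,0.004],[-0.0072,-0.002,0.002],[0,0,0]], twist=[[0,-0.0178,-0.0177],[0,-0.0355,-0.0354],[0,-0.0355,-0.0354],[0,-0.0355,-0.0354],[0,-0.0355,-0.0354],[0,-0.0355,-0.0354],[0,-0.0355,-0.0354],[0,-0.0355,-0.0354],[0,-0.0355,-0.0354],[0,-0.0355,-0.0354],[0,-0.0177,-0.0177],[0,0,0]])

```text
clock: 9.4
position: [0.5156, -0.0048, 0.1052]
tool_rot: [-2.356, 0.001, -3.14]
force: [0.2, 0.4, -3.0]
grip_width: 0.0137
finger_force: 117.4
```

```bash
python3 - <<'E'
from h import *
import cv2
s=bot.observe();A=now();R=A[:3,:3];G=A[:3,3]-.019*R[:,2];print(s['clock'],s['qpos'].round(2),G.round(4),R[:,0].round(3),R[:,2].round(3),'cup',(G-.185*R[:,0]).round(4),s['force'])
f=cam('top');g=cam('scene')
i=np.hstack([cv2.resize(f['img'][110:290,240:390],None,fx=2.66,fy=2.66,interpolation=2),cv2.resize(g['img'][150:330,290:440],None,fx=2.66,fy=2.66,interpolation=2)])
cv2.imwrite('pics/c3.png',i[:,:,::-1])
c=G-.185*R[:,0]+[0,0,.042];print(proj(f,c),proj(g,c))
seg(A,grip(G,0,-np.pi/4*.99),14)
E
```

```text
9.4 [-0.66  0.77  0.2   1.91  0.65  1.    0.58] [0.5156 0.0086 0.1186] [-1.    -0.001 -0.001] [ 0.002 -0.707 -0.707] cup [0.7006 0.0089 0.1188] [ 0.18136792  0.3590599  -3.04491866]
(np.float64(295.89609694500933), np.float64(188.09749305313454)) (np.float64(348.05981789029704), np.float64(220.85588516563874))
14 rows [0.0, 0.0021, -0.0001] [-0.1117, 0.0001, 0.0001] end [0.5156 0.0217 0.1049] err mm [ 0.  -0.2 -0.2]
```

View pics/c3.png

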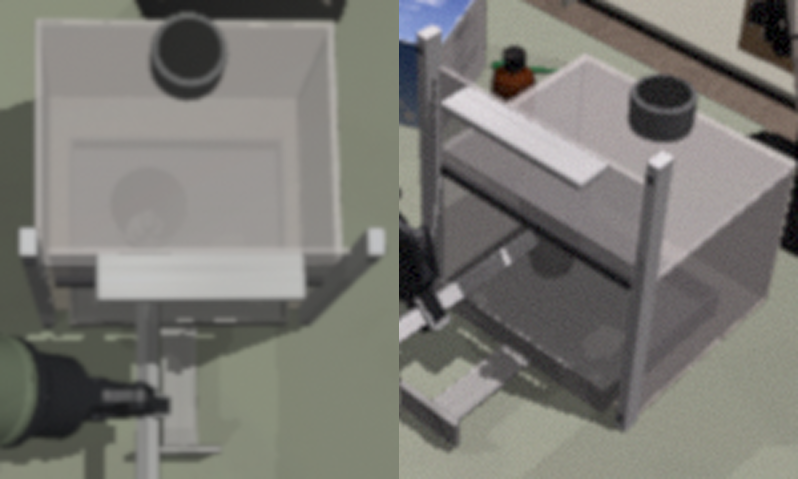

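The cup is inside the hood over the tray's left half, with the balls at its bottom. The gripper stays in front of the ledge, so I roll now.

Emit:
apply_moves(claw=[0,0,0,0,0,0,0,0,0,0,0,0,0,0,0,0,0,0,0,0], xyz=[[0,0.0011,0],[0,0.0021,-0.0001],[0,0.0021,-0.0001],[0,0.0021,-0.0001],[0,0.0021,-0.0001],[0,0.0021,-0.0001],[0,0.0021,-0.0001],[0,0.0021,-0.0001],[0,0.0021,-0.0001],[0,0.0021,-0.0001],[0,0.0021,-0.0001],[0,0.0021,-0.0001],[0,0.0011,0],[0,0.0011,0],[0,0.0011,0],[0,0.0011,0],[0,0.0011,0],[0,0,0],[0,0,0],[0,0,0]], twist=[[-0.056,0,0],[-0.112,0,0],[-0.112,0,0],[-0.112,0,0],[-0.112,0,0],[-0.112,0,0],[-0.112,0,0],[-0.112,0,0],[-0.112,0,0],[-0.112,0,0],[-0.112,0,0],[-0.112,0,0],[-0.056,0,0],[-0.056,0,0],[-0.056,0,0],[-0.056,0,0],[-0.056,0,0],[0,0,0],[0,0,0],[0,0,0]])

```text
clock: 11.5
position: [0.515, 0.0224, 0.1045]
tool_rot: [2.374, -0.001, -3.14]
force: [-1.0, 0.4, -3.3]
grip_width: 0.0141
finger_force: 117.7
```

```bash
python3 - <<'E'
from h import *
s=bot.observe();A=now();R=A[:3,:3];G=A[:3,3]-.019*R[:,2];print(s['clock'],s['qpos'].round(2),G.round(4),R[:,0].round(3),R[:,2].round(3),s['force'],s['moment'])
E
```

```text
11.5 [ 0.79  0.86 -0.75  1.89 -0.31  0.75  2.01] [0.5151 0.0092 0.1182] [-1.    -0.002  0.001] [-0.002  0.694 -0.72 ] [-1.03740359  0.40482154 -3.2728934 ] [-1.23360094  0.2156147  -0.068481  ]
```

Emit:
apply_moves(claw=[0,0,0,0,0,0,0,0,0], xyz=[[0,0.0007,0],[0,0,0],[0,0,0],[0,0,0],[0,0,0],[0,0,0],[0,0,0],[0,0,0],[0,0,0]], twist=[[-0.035,0,0],[0,0,0],[0,0,0],[0,0,0],[0,0,0],[0,0,0],[0,0,0],[0,0,0],[0,0,0]])

```text
clock: 12.4
position: [0.5151, 0.0224, 0.1047]
tool_rot: [2.338, -0.001, -3.141]
force: [-0.2, 0.7, -3.2]
grip_width: 0.0138
finger_force: 117.8
```

```bash
python3 - <<'E'
from h import *
import cv2
f=cam('top');g=cam('scene');w=cam('wrist');print(bot.observe()['force'])
for c in('top','scene','wrist'):print(c,[(np.round(d['position'],3),round(float(d['score']),2)) for d in bot.find_in(c,'ball_0_center')])
i=np.hstack([cv2.resize(f['img'][110:245,240:390],None,fx=2.66,fy=2.66,interpolation=2),cv2.resize(g['img'][190:325,290:440],None,fx=2.66,fy=2.66,interpolation=2)])
cv2.imwrite('pics/c4.png',i[:,:,::-1]);cv2.imwrite('pics/w4.png',w['img'][:,:,::-1])
E
```

```text
[-0.19484029  0.52127863 -2.81255902]
top []
scene []
wrist [(array([0.459, 0.002, 0.124]), 0.16)]
```

View pics/c4.png

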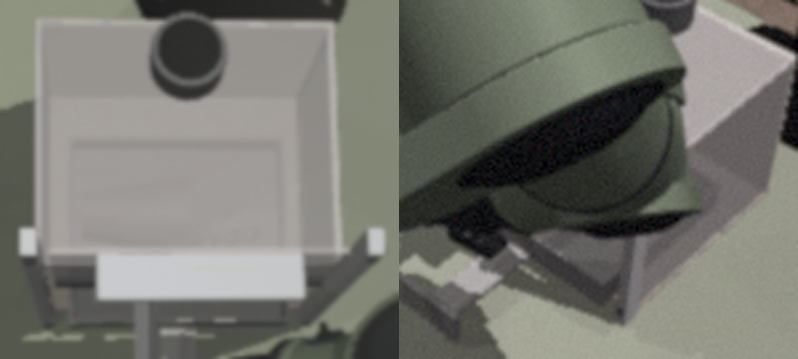

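The cup now lies on its side, its opening near (190,205) in the crop, and there are faint blobs around (235,230) in the tray. I'll stretch the contrast to count the balls.

```bash
python3 - <<'E'
from h import *
import cv2
a=np.mean([cam('top')['img'].astype(float) for _ in range(6)],0)[155:208,262:352].mean(2)
a=np.clip((a-np.percentile(a,5))/(np.percentile(a,92)-np.percentile(a,5))*255,0,255).astype(np.uint8)
cv2.imwrite('pics/c5.png',cv2.resize(a,None,fx=8,fy=8,interpolation=2))
E
```

```text
(no output)
```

View pics/c5.png

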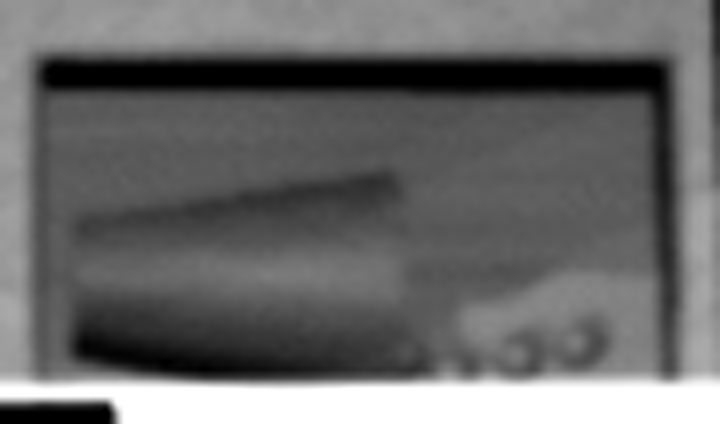

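The stretched picture shows four balls lying in the tray at about (413,352), (465,358), (523,350) and (585,340), and none in the cup. Now I go back along the same path.

```bash
python3 - <<'E'
from h import *
L=np.pi/4
M=seg(now(),grip([.5155,.0087,.1187],0,L),14)
M=seg(M,grip([.40,.10,.118],-.5,L),8)
M=seg(M,grip([.37,.20,.179],-.6,L),5)
M=seg(M,grip([.437,.309,.185],-.017,L),8)
E
```

```text
14 rows [-0.0, -0.0021, -0.0002] [0.1135, -0.0001, 0.0001] end [ 0.5151 -0.0042  0.1054] err mm [-0.4  0.6  0.2]
8 rows [0.0175, 0.0058, -0.0056] [0.0001, 0.0442, 0.0441] end [0.3936 0.0882 0.1043] err mm [ 0.1  0.  -0.3]
5 rows [0.0157, 0.0013, -0.0186] [-0.0001, 0.0142, 0.0142] end [0.3625 0.1889 0.1654] err mm [ 0.1 -0.  -0.1]
8 rows [-0.0043, 0.0107, -0.0118] [0.0, -0.0515, -0.0515] end [0.4369 0.2955 0.1717] err mm [ 0.1 -0.1  0.1]
```

Emit:
apply_moves(claw=[0,0,0,0,0,0,0,0,0,0,0,0,0,0,0], xyz=[[0,-0.0021,-0.0002],[0,-0.0021,-0.0002],[0,-0.0021,-0.0002],[0,-0.0021,-0.0002],[0,-0.0021,-0.0002],[0,-0.0021,-0.0002],[0,-0.0021,-0.0002],[0,-0.0021,-0.0002],[0,-0.0021,-0.0002],[0,-0.0021,-0.0002],[0,-0.0021,-0.0002],[0,-0.0021,-0.0002],[0,-0.0021,-0.0002],[0,-0.0021,-0.0002],[0,0,0]], twist=[[0.1135,0,0],[0.1135,0,0],[0.1135,0,0],[0.1135,0,0],[0.1135,0,0],[0.1135,0,0],[0.1135,0,0],[0.1135,0,0],[0.1135,0,0],[0.1135,0,0],[0.1135,0,0],[0.1135,0,0],[0.1135,0,0],[0.1135,0,0],[0,0,0]])

```text
clock: 14.5
position: [0.5142, -0.0007, 0.1025]
tool_rot: [-2.38, -0.006, -3.135]
force: [-0.6, -0.3, -3.3]
grip_width: 0.014
finger_force: 118.0
```

```bash
python3 - <<'E'
from h import *
L=np.pi/4;s=bot.observe();print(s['clock'],s['position'],s['tool_rot'],s['force'])
M=seg(now(),grip([.40,.10,.118],-.5,L),8)
M=seg(M,grip([.37,.20,.179],-.6,L),5)
E
```

```text
14.5 [ 0.51415337 -0.00066666  0.10253276] [-2.37967555 -0.0060005  -3.13460589] [-0.56294823 -0.25082445 -3.3028576 ]
8 rows [0.0173, 0.0054, -0.0055] [0.0027, 0.0438, 0.0458] end [0.3934 0.0881 0.1045] err mm [-0.2 -0.1 -0. ]
5 rows [0.0157, 0.0013, -0.0186] [-0.0001, 0.0141, 0.0142] end [0.3622 0.1888 0.1657] err mm [-0.2 -0.1  0.1]
```

Emit:
apply_moves(claw=[0,0,0,0,0,0,0,0,0,0], xyz=[[0.0086,0.0027,-0.0028],[0.0173,0.0054,-0.0055],[0.0173,0.0054,-0.0055],[0.0173,0.0054,-0.0055],[0.0173,0.0054,-0.0055],[0.0173,0.0054,-0.0055],[0.0173,0.0054,-0.0055],[0.0173,0.0054,-0.0055],[0.0086,0.0027,-0.0028],[0,0,0]], twist=[[0.0013,0.0219,0.0229],[0.0027,0.0438,0.0458],[0.0027,0.0438,0.0458],[0.0027,0.0438,0.0458],[0.0027,0.0438,0.0458],[0.0027,0.0438,0.0458],[0.0027,0.0438,0.0458],[0.0027,0.0438,0.0458],[0.0013,0.0219,0.0229],[0,0,0]])

```text
clock: 15.5
position: [0.3947, 0.086, 0.1067]
tool_rot: [-2.362, 0.0, 2.634]
force: [0.5, -1.3, -2.3]
grip_width: 0.0137
finger_force: 118.0
```

```bash
python3 - <<'E'
from h import *
L=np.pi/4;s=bot.observe();print(s['clock'],s['position'],s['tool_rot'],s['force'])
M=seg(now(),grip([.37,.20,.179],-.6,L),5)
seg(M,grip([.437,.309,.185],-.017,L),8)
E
```

```text
15.5 [0.39474589 0.08604997 0.10667241] [-2.36215446e+00  3.35693257e-04  2.63386418e+00] [ 0.4906432  -1.33747855 -2.25671941]
5 rows [0.0162, 0.0018, -0.0184] [0.0012, 0.0131, 0.013] end [0.3624 0.1889 0.1656] err mm [-0. -0.  0.]
8 rows [-0.0043, 0.0107, -0.0118] [0.0, -0.0516, -0.0515] end [0.4367 0.2955 0.1718] err mm [-0.  -0.   0.3]
```

Emit:
apply_moves(claw=[0,0,0,0,0,0,0,0,0,0,0,0,0,0], xyz=[[0.0162,0.0018,-0.0184],[0.0162,0.0018,-0.0184],[0.0162,0.0018,-0.0184],[0.0162,0.0018,-0.0184],[0.0162,0.0018,-0.0184],[-0.0043,0.0107,-0.0118],[-0.0043,0.0107,-0.0118],[-0.0043,0.0107,-0.0118],[-0.0043,0.0107,-0.0118],[-0.0043,0.0107,-0.0118],[-0.0043,0.0107,-0.0118],[-0.0043,0.0107,-0.0118],[-0.0043,0.0107,-0.0118],[0,0,0]], twist=[[0.0012,0.0131,0.013],[0.0012,0.0131,0.013],[0.0012,0.0131,0.013],[0.0012,0.0131,0.013],[0.0012,0.0131,0.013],[0,-0.0515,-0.0515],[0,-0.0515,-0.0515],[0,-0.0515,-0.0515],[0,-0.0515,-0.0515],[0,-0.0515,-0.0515],[0,-0.0515,-0.0515],[0,-0.0515,-0.0515],[0,-0.0515,-0.0515],[0,0,0]])

```text
clock: 16.9
position: [0.4363, 0.2972, 0.1708]
tool_rot: [-2.356, -0.002, 3.131]
force: [-0.2, -0.4, -3.4]
grip_width: 0.014
finger_force: 118.0
```

```bash
python3 - <<'E'
from h import *
s=bot.observe();print(s['clock'],s['position'],s['tool_rot'],s['force'],s['moment'])
B=T(Ro.from_euler('xyz',[-2.355,.001,3.125]).as_matrix(),[.438,.2960,.1185])
A=now();C=B.copy();C[2,3]=A[2,3];M=seg(A,C,1);seg(M,B,5)
E
```

```text
16.9 [0.43625502 0.29717485 0.17083394] [-2.35590717e+00 -1.79804917e-03  3.13148530e+00] [-0.17050743 -0.42199289 -3.40944456] [ 1.13800571  0.11341034 -0.01401812]
1 rows [-0.0018, -0.0008, 0.0008] [0.0009, 0.0026, 0.0066] end [0.438  0.296  0.1708] err mm [ 0.  0. -0.]
5 rows [0.0, 0.0074, 0.0074] [0.0, 0.0, -0.0] end [0.4381 0.296  0.1185] err mm [ 0.1 -0.   0. ]
```

Emit:
apply_moves(claw=[0,0,0,0,0,0,0,0,0], xyz=[[-0.0018,-0.0008,0.0008],[0,0,0],[0,0.0074,0.0074],[0,0.0074,0.0074],[0,0.0074,0.0074],[0,0.0074,0.0074],[0,0.004,0.004],[0,0.0034,0.0034],[0,0,0]], twist=[[0.0009,0.0026,0.0066],[0,0,0],[0,0,0],[0,0,0],[0,0,0],[0,0,0],[0,0,0],[0,0,0],[0,0,0]])

```text
clock: 17.8
position: [0.4382, 0.2947, 0.1186]
tool_rot: [-2.353, 0.002, 3.12]
force: [-1.0, -0.3, -2.6]
grip_width: 0.0138
finger_force: 118.3
```

```bash
python3 - <<'E'
from h import *
s=bot.observe();print(s['clock'],s['position'],s['tool_rot'],s['force'],s['moment'])
E
```

```text
17.8 [0.43819835 0.29469096 0.11855378] [-2.35291751e+00  2.20649996e-03  3.12015057e+00] [-1.00757175 -0.2586201  -2.63960458] [1.08440122 0.04596461 0.00718989]
```

Emit:
apply_moves(claw=[0,0,0], xyz=[[0,0.0021,0.0004],[0,0,0],[0,0,0]], twist=[[0,0,0],[0,0,0.005],[0,0,0]])

```text
clock: 18.1
position: [0.4384, 0.2958, 0.1171]
tool_rot: [-2.353, 0.006, 3.117]
force: [1.2, 2.9, 5.0]
grip_width: 0.014
finger_force: 118.9
```

Emit:
apply_moves(claw=[0.02,0.03,0.05,0.085,0.085,0.085,0.085,0.085,0.085,0.085,0.085,0.085], xyz=[[0,0,0],[0,0,0],[0,0,0],[0,0,0],[0,0,0],[0,0,0],[0,0,0],[0,0,-0.02],[0,0,-0.04],[0,0,-0.04],[0,0,-0.02],[0,0,0]], twist=[[0,0,0],[0,0,0],[0,0,0],[0,0,0],[0,0,0],[0,0,0],[0,0,0],[0,0,0],[0,0,0],[0,0,0],[0,0,0],[0,0,0]], force=30)

```text
clock: 19.3
position: [0.4398, 0.3829, 0.2027]
tool_rot: [-2.356, 0.007, 3.118]
force: [0.3, -0.6, -0.2]
grip_width: 0.0852
finger_force: 0.0
```

```bash
python3 - <<'E'
from h import *
import cv2
s=bot.observe();print(s['clock'],s['qpos'].round(3),s['position'],s['tool_rot'],s['force'],s['moment'])
f=cam('top');w=cam('wrist')
i0=cv2.imread('pics/top0.png')[:,:,::-1].astype(float)
# cup rim via Hough; before/after
for n,im in(('before',i0),('after',f['img'].astype(float))):
    g=cv2.resize(im[190:250,145:210].mean(2).astype(np.uint8),None,fx=6,fy=6,interpolation=2)
    c=cv2.HoughCircles(g,cv2.HOUGH_GRADIENT,1,50,param1=80,param2=20,minRadius=80,maxRadius=115)
    if c is not None:
        for x,y,r in c[0][:2]:print(n,x/6+145,y/6+190,r/6,unproj(f,x/6+145,y/6+190,.172).round(4))
# bar columns in top before/after (brightness centroid)
for v in(250,280,310,335):
    for n,im in(('b',i0),('a',f['img'].astype(float))):
        r=im[v,155:190].mean(1);k=np.where(r>135)[0];print(v,n,(k.min()+155,k.max()+155) if len(k) else None,end=' ')
    print()
for c in('top','scene','wrist'):
    for q in('dipper','rest'):print(c,q,[(np.round(d['position'],3),round(float(d['score']),2)) for d in bot.find_in(c,q)[:2]])
# wrist-cam bar in its columns
for v in(120,200,280):
    r=w['img'][v].mean(1);k=np.where(r[260:380]>170)[0]+260;print(v,(k.min(),k.max(),fish(w,(k.min()+k.max())/2,v,.13).round(4)) if len(k) else None)
E
```

```text
19.3 [-1.066  0.868  0.079  1.286  0.328  1.679  0.469] [0.43984278 0.38287059 0.20265841] [-2.3560386   0.00669667  3.1179436 ] [ 0.25005106 -0.58977147 -0.17832298] [ 0.78211071 -0.0438206  -0.0258468 ]
250 b (np.int64(175), np.int64(178)) 250 a (np.int64(175), np.int64(178)) 
280 b (np.int64(172), np.int64(177)) 280 a (np.int64(172), np.int64(177)) 
310 b (np.int64(170), np.int64(175)) 310 a (np.int64(170), np.int64(175)) 
335 b (np.int64(169), np.int64(174)) 335 a (np.int64(169), np.int64(174)) 
top dipper [(array([0.573, 0.306, 0.132]), 0.9)]
top rest [(array([0.442, 0.296, 0.008]), 0.76)]
scene dipper []
scene rest [(array([0.346, 0.324, 0.128]), 0.47)]
wrist dipper [(array([0.454, 0.315, 0.132]), 0.6), (array([0.431, 0.313, 0.006]), 0.59)]
wrist rest [(array([0.43 , 0.317, 0.007]), 0.72)]
120 (np.int64(274), np.int64(300), array([0.3566, 0.2861, 0.13  ]))
200 None
280 (np.int64(303), np.int64(303), array([0.4728, 0.2975, 0.13  ]))
```

```bash
python3 - <<'E'
from h import *
import cv2,kin,pickle
f=cam('top')['img'][:,:,::-1].astype(np.uint8);i0=cv2.imread('pics/top0.png')
t=i0[195:340,152:200];r=cv2.matchTemplate(f[185:350,142:210],t,cv2.TM_CCOEFF_NORMED);print(cv2.minMaxLoc(r),'expect loc 10,10')
for a in((197,234,156,194),(234,340,160,190)):
    d=np.abs(f.astype(int)-i0)[a[0]:a[1],a[2]:a[3]].max(2);print('diff',d.mean(),(d>40).sum())
b=pickle.load(open('b.pkl','rb'));p,s=b[2],b[1];q=bot.observe()['qpos']
A=now();R=Rt(.009,0)
W=[T(Rt(0,.4),[.43,.20,.25]),T(R,[.42,-.029,.15]),T(R,[.42,-.029,.02]),T(R,[.49,-.029,.02]),T(R,[.42,-.029,.2]),T(R,[.48,-.029,.36]),T(R,[.57,-.028,.36]),T(R,[.57,-.028,.18])]
M=A
for w in W:
    for k in(.25,.5,.75,1):
        I=M@np.real(expm(np.real(logm(np.linalg.inv(M)@w))*k));q,e=kin.ik(I,q,p,s)
    print(q.round(2),np.minimum(q-kin.lo,kin.hi-q).min().round(2),round(e,4))
    M=seg(M,w)
E
```

```text
(-0.2875913679599762, 0.9738123416900635, (19, 20), (10, 10)) expect loc 10,10
diff 6.392603129445234 11
diff 3.1364779874213835 4
[-0.81  0.4   0.07  1.83  0.28  1.2   0.68] 0.6 0.0
5 rows [0.0014, -0.0351, 0.0136] [-0.0779, -0.002, -0.0049] end [0.43   0.1997 0.25  ] err mm [-0.  -0.3 -0. ]
[-0.11  0.33  0.05  2.19 -0.03  0.62  1.54] 0.24 0.0
7 rows [0.0015, -0.0288, 0.0214] [-0.0571, -0.0003, -0.0013] end [ 0.4203 -0.0291  0.1504] err mm [ 0.3 -0.1  0.4]
[-0.09  0.61  0.02  2.26 -0.04  0.27  1.55] 0.11 0.0
4 rows [0.0001, 0.0, 0.0326] [-0.0, 0.0, 0.0001] end [ 0.4199 -0.0292  0.02  ] err mm [-0.1 -0.2 -0. ]
[-0.08  0.67  0.02  2.08 -0.04  0.39  1.55] 0.23 0.0
2 rows [-0.035, -0.0002, -0.0] [-0.0001, 0.0, -0.0001] end [ 0.4899 -0.0289  0.02  ] err mm [-0.1  0.1 -0. ]
[-0.12  0.25  0.05  2.14 -0.02  0.75  1.53] 0.29 0.0
5 rows [0.014, 0.0001, -0.036] [0.0, 0.0, 0.0] end [ 0.4199 -0.0291  0.2   ] err mm [-0.1 -0.1 -0. ]
[-0.12  0.16  0.07  1.79 -0.01  1.19  1.53] 0.46 0.0
5 rows [-0.012, -0.0001, -0.032] [0.0, 0.0, 0.0] end [ 0.4799 -0.029   0.36  ] err mm [-0.1 -0.  -0. ]
[-0.11  0.33  0.07  1.57 -0.02  1.24  1.55] 0.63 0.0
3 rows [-0.03, 0.0001, -0.0] [0.0, 0.0, 0.0] end [ 0.5699 -0.0279  0.36  ] err mm [-0.1  0.1 -0. ]
[-0.09  0.5   0.05  1.8  -0.03  0.85  1.55] 0.63 0.0
5 rows [-0.0, -0.0, 0.036] [0.0, 0.0, 0.0] end [ 0.5699 -0.0279  0.18  ] err mm [-0.1  0.1 -0. ]
```

Emit:
apply_moves(claw=[0.085,0.0,0.0,0.0,0.0,0.0,0.0,0.0,0.0,0.0,0.0,0.0,0.0], xyz=[[0.0014,-0.0351,0.0136],[0.0014,-0.0351,0.0136],[0.0014,-0.0351,0.0136],[0.0014,-0.0351,0.0136],[0.0014,-0.0351,0.0136],[0.0015,-0.0288,0.0214],[0.0015,-0.0288,0.0214],[0.0015,-0.0288,0.0214],[0.0015,-0.0288,0.0214],[0.0015,-0.0288,0.0214],[0.0015,-0.0288,0.0214],[0.0015,-0.0288,0.0214],[0,0,0]], twist=[[-0.078,-0.002,-0.005],[-0.078,-0.002,-0.005],[-0.078,-0.002,-0.005],[-0.078,-0.002,-0.005],[-0.078,-0.002,-0.005],[-0.057,0,-0.0013],[-0.057,0,-0.0013],[-0.057,0,-0.0013],[-0.057,0,-0.0013],[-0.057,0,-0.0013],[-0.057,0,-0.0013],[-0.057,0,-0.0013],[0,0,0]])

```text
clock: 21.05
position: [0.4187, -0.0341, 0.1492]
tool_rot: [-3.141, -0.005, -3.141]
force: [1.4, 1.7, -0.3]
grip_width: 0.0002
finger_force: 0.0
```

```bash
python3 - <<'E'
from h import *
s=bot.observe();print(s['clock'],s['qpos'].round(2),s['position'],s['tool_rot'],s['force'],s['grip_width'])
R=Rt(.009,0)
M=seg(now(),T(R,[.425,-.029,.02]),5);M=seg(M,T(R,[.455,-.029,.02]),2)
for c in('wrist','top'):
    cam(c)
    for q in('tray_handle','sash_ledge'):print(c,q,[(np.round(d['position'],3),round(float(d['score']),2)) for d in bot.find_in(c,q)[:2]])
E
```

```text
21.05 [-0.11  0.34  0.06  2.19 -0.03  0.62  1.55] [ 0.41867815 -0.03405268  0.14916493] [-3.14122391 -0.0045995  -3.1411954 ] [ 1.35946035  1.68902399 -0.27394658] 0.00015081861640569137
5 rows [-0.0013, 0.001, 0.0258] [-0.0001, -0.0009, -0.0017] end [ 0.4248 -0.029   0.0201] err mm [-0.2 -0.   0.1]
2 rows [-0.0151, -0.0001, 0.0001] [0.0001, -0.0001, -0.0001] end [ 0.455  -0.029   0.0199] err mm [-0.   0.  -0.1]
wrist tray_handle [(array([ 0.478, -0.028,  0.024]), 0.91), (array([0.468, 0.29 , 0.01 ]), 0.35)]
wrist sash_ledge []
top tray_handle [(array([ 0.615, -0.03 ,  0.015]), 0.81), (array([ 0.609, -0.028,  0.308]), 0.61)]
top sash_ledge [(array([ 0.613, -0.024,  0.315]), 0.56)]
```

Emit:
apply_moves(claw=[0,0,0,0,0,0,0,0,0,0,0,0], xyz=[[-0.0013,0.001,0.0258],[-0.0013,0.001,0.0258],[-0.0013,0.001,0.0258],[-0.0013,0.001,0.0258],[-0.0013,0.001,0.0258],[-0.015,0,0],[-0.013,0,0],[-0.006,0,0],[-0.005,0,0],[-0.005,0,0],[-0.005,0,0],[0,0,0]], twist=[[0,-0.0009,-0.0017],[0,-0.0009,-0.0017],[0,-0.0009,-0.0017],[0,-0.0009,-0.0017],[0,-0.0009,-0.0017],[0,0,0],[0,0,0],[0,0,0],[0,0,0],[0,0,0],[0,0,0],[0,0,0]])

```text
clock: 22.55
position: [0.4764, -0.0221, 0.0218]
tool_rot: [-3.141, 0.003, -3.123]
force: [-0.3, 0.0, 0.5]
grip_width: 0.0004
finger_force: 0.0
```

Emit:
apply_moves(claw=[0,0], xyz=[[-0.004,0,0],[-0.004,0,0]], twist=[[0,0,0],[0,0,0]])

```text
clock: 22.75
position: [0.4838, -0.0222, 0.0218]
tool_rot: [-3.141, 0.002, -3.124]
force: [-3.1, 0.8, 0.6]
grip_width: 0.0001
finger_force: 1.8
```

```bash
python3 - <<'E'
from h import *
import cv2
s=bot.observe();print(s['clock'],s['position'],s['force'],s['moment'])
w=cam('wrist');cam('top')
for c in('wrist','top'):
    for q in('tray_handle',):print(c,q,[(np.round(d['position'],3),round(float(d['score']),2)) for d in bot.find_in(c,q)[:2]])
E
```

```text
22.75 [ 0.4837839  -0.02221554  0.02176821] [-3.07586951  0.82331113  0.62426269] [ 0.16935439  0.82207996 -0.00668293]
wrist tray_handle [(array([ 0.498, -0.042,  0.025]), 0.66)]
top tray_handle [(array([ 0.635, -0.031,  0.012]), 0.97), (array([0.576, 0.306, 0.132]), 0.37)]
```

Emit:
apply_moves(claw=[0,0], xyz=[[-0.003,0,0],[-0.003,0,0]], twist=[[0,0,0],[0,0,0]])

```text
clock: 23.15
position: [0.4892, -0.0222, 0.0217]
tool_rot: [-3.141, 0.001, -3.124]
force: [-24.9, -1.0, 14.5]
grip_width: 0.0001
finger_force: 12.3
```

Emit:
apply_moves(claw=[0,0], xyz=[[-0.003,0,0],[-0.003,0,0]], twist=[[0,0,0],[0,0,0]])

```text
clock: 23.35
position: [0.4891, -0.0223, 0.0208]
tool_rot: [-3.141, -0.011, -3.124]
force: [-47.6, 0.5, 31.9]
grip_width: 0.0001
finger_force: 23.8
```

The tray hit its stop at a TCP x of 0.489, so I back off and go over the ledge.

Emit:
apply_moves(claw=[0,0,0,0,0,0,0,0,0,0,0,0,0,0,0,0,0], xyz=[[0.015,0,0],[0.03,0,0],[0.02,0,-0.01],[0,0,-0.035],[0,0,-0.035],[0,0,-0.035],[0,0,-0.035],[0,0,-0.035],[0,0,-0.035],[-0.01,0,-0.035],[-0.02,0,-0.035],[-0.02,0,-0.03],[-0.02,0,-0.02],[-0.03,0.001,0],[-0.03,0.002,0],[-0.02,0.002,0],[0,0,0]], twist=[[0,0,0],[0,0,0],[0,0,0],[0,0,0],[0,0,0],[0,0,0],[0,0,0],[0,0,0],[0,0,0],[0,0,0],[0,0,0],[0,0,0],[0,0,0],[0,0,0],[0,0,0],[0,0,0],[0,0,0]])

```text
clock: 25.05
position: [0.5818, -0.0146, 0.3612]
tool_rot: [-3.141, 0.002, -3.123]
force: [-0.4, 0.4, -0.5]
grip_width: 0.0005
finger_force: 0.0
```

```bash
python3 - <<'E'
from h import *
s=bot.observe();print(s['clock'],s['qpos'].round(2),s['position'],s['tool_rot'],s['force'])
R=Rt(.009,0)
M=seg(now(),T(R,[.60,-.027,.335]),3)
cam('wrist');cam('scene')
for c in('wrist','scene'):
    for q in('tray_handle','sash_ledge'):print(c,q,[(np.round(d['position'],3),round(float(d['score']),2)) for d in bot.find_in(c,q)[:2]])
E
```

```text
25.05 [-0.15  0.34  0.09  1.55 -0.03  1.25  1.54] [ 0.58177096 -0.01458281  0.36118838] [-3.14089894e+00  2.15273044e-03 -3.12276368e+00] [-0.35057752  0.44600194 -0.5344172 ]
3 rows [-0.006, -0.0042, 0.0087] [-0.0002, 0.0007, 0.0033] end [ 0.6    -0.0269  0.3351] err mm [0.  0.1 0.1]
wrist tray_handle [(array([ 0.638, -0.026,  0.015]), 0.9)]
wrist sash_ledge [(array([ 0.607, -0.03 ,  0.31 ]), 0.89)]
scene tray_handle [(array([ 0.673, -0.017,  0.012]), 0.64)]
scene sash_ledge [(array([ 0.62 , -0.049,  0.254]), 0.68)]
```

Emit:
apply_moves(claw=[0,0,0,0,0,0,0,0,0,0,0], xyz=[[-0.006,-0.0042,0.0087],[-0.006,-0.0042,0.0087],[-0.006,-0.0042,0.0087],[0,0,0.008],[0,0,0.008],[0,0,0.012],[0,0,0.012],[0,0,0.012],[0,0,0.012],[0,0,0.012],[0,0,0]], twist=[[0,0.0007,0.0033],[0,0.0007,0.0033],[0,0.0007,0.0033],[0,0,0],[0,0,0],[0,0,0],[0,0,0],[0,0,0],[0,0,0],[0,0,0],[0,0,0]])

```text
clock: 26.45
position: [0.5974, -0.0274, 0.2579]
tool_rot: [-3.141, -0.002, -3.133]
force: [-0.2, -0.3, 0.2]
grip_width: 0.0002
finger_force: 0.0
```

Emit:
apply_moves(claw=[0,0,0,0,0], xyz=[[0,0,0.012],[0,0,0.012],[0,0,0.012],[0,0,0.012],[0,0,0.012]], twist=[[0,0,0],[0,0,0],[0,0,0],[0,0,0],[0,0,0]])

```text
clock: 26.95
position: [0.5984, -0.0275, 0.1991]
tool_rot: [-3.141, 0.001, -3.133]
force: [2.9, 0.4, 4.5]
grip_width: 0.0001
finger_force: 2.4
```

Emit:
apply_moves(claw=[0,0,0], xyz=[[0,0,0.003],[0,0,0.003],[0,0,0.002]], twist=[[0,0,0],[0,0,0],[0,0,0]])

```text
clock: 27.25
position: [0.5978, -0.0275, 0.1917]
tool_rot: [-3.141, -0.001, -3.133]
force: [-2.6, 0.3, 3.7]
grip_width: -0.0001
finger_force: 1.7
```

Emit:
apply_moves(claw=[0,0,0], xyz=[[0,0,0.002],[0,0,0.002],[0,0,0.001]], twist=[[0,0,0],[0,0,0],[0,0,0]])

```text
clock: 27.55
position: [0.5982, -0.0276, 0.1897]
tool_rot: [-3.141, 0.001, -3.134]
force: [-23.7, 2.0, 60.4]
grip_width: 0.0001
finger_force: 30.1
```

Emit:
apply_moves(claw=[0,0,0,0,0,0,0,0,0,0,0,0], xyz=[[0,0,-0.006],[0,0,-0.02],[0,0,-0.03],[0,0,-0.035],[0,0,-0.035],[0,0,-0.035],[0,0,-0.03],[0.04,0,0],[0.04,0,0],[0.04,0,0],[0,0,0],[0,0,0]], twist=[[0,0,0],[0,0,0],[0,0,0],[0,0,0],[0,0,0],[0,0,0],[0,0,0],[0,0,0],[0,0,0],[0,0,0],[0,0,0],[0,0,0]])

```text
clock: 28.75
position: [0.478, -0.0285, 0.3786]
tool_rot: [-3.141, 0.002, -3.133]
force: [-0.2, -0.4, -0.3]
grip_width: -0.0002
finger_force: 0.0
```

```bash
python3 - <<'E'
from h import *
import cv2
s=bot.observe();print(s['clock'],s['position'],s['force'])
F=cam('top');f=F['img'][:,:,::-1];i0=cv2.imread('pics/top0.png');cam('wrist')
for a in((197,234,156,194),(234,340,160,190)):
    d=np.abs(f.astype(int)-i0)[a[0]:a[1],a[2]:a[3]].max(2);print('dipper diff',d.mean(),(d>40).sum())
for c in('top','wrist'):
    for q in('tray_handle','sash_ledge','dipper'):print(c,q,[(np.round(d['position'],3),round(float(d['score']),2)) for d in bot.find_in(c,q)[:2]])
# ledge rear-edge rows and handle rows in top: brightness along centre column
for col in(300,315,330):print(col,f[195:235,col].mean(1).round().astype(int).tolist())
print('expected ledge edges',[proj(F,np.array([x,-.027,z])) for x,z in((.62,.19),(.58,.19),(.58,.18))],'handle front top',proj(F,np.array([.497,-.029,.045])))
print(f[262:284,309-8].mean(1).round().astype(int).tolist())
E
```

```text
28.75 [ 0.47800677 -0.02848775  0.37855986] [-0.20755704 -0.38438003 -0.25371176]
dipper diff 8.556187766714082 17
dipper diff 11.961006289308177 23
top tray_handle [(array([0.672, 0.04 , 0.015]), 0.47)]
top sash_ledge [(array([0.616, 0.05 , 0.195]), 0.62)]
top dipper [(array([0.574, 0.309, 0.132]), 0.67)]
wrist tray_handle [(array([ 0.585, -0.025,  0.013]), 0.77)]
wrist sash_ledge [(array([ 0.622, -0.025,  0.172]), 0.66)]
wrist dipper [(array([0.597, 0.3  , 0.138]), 0.87), (array([ 0.564, -0.413,  0.036]), 0.49)]
300 [147, 148, 148, 148, 148, 148, 147, 138, 113, 84, 77, 79, 82, 83, 84, 85, 86, 86, 87, 87, 86, 84, 83, 82, 81, 79, 78, 77, 75, 74, 72, 71, 70, 68, 66, 62, 60, 58, 56, 54]
315 [147, 148, 148, 148, 149, 148, 148, 146, 140, 130, 124, 109, 86, 80, 85, 89, 91, 93, 94, 96, 98, 100, 100, 101, 102, 102, 103, 104, 104, 104, 105, 105, 106, 107, 107, 108, 108, 108, 108, 108]
330 [148, 148, 149, 148, 148, 148, 147, 148, 148, 146, 133, 100, 81, 81, 85, 86, 90, 91, 93, 94, 96, 97, 98, 99, 100, 101, 102, 103, 105, 105, 105, 105, 106, 107, 107, 108, 108, 109, 110, 111]
expected ledge edges [(np.float64(311.1884714345219), np.float64(217.4506434362065)), (np.float64(311.2973090023718), np.float64(233.73231792495375)), (np.float64(311.0053815263157), np.float64(234.39177079336088))] handle front top (np.float64(308.43030193142175), np.float64(272.5843727316845))
[40, 39, 39, 38, 36, 36, 35, 35, 34, 36, 35, 34, 35, 33, 35, 34, 34, 33, 34, 35, 35, 36]
```

```bash
python3 -c "
from workcell import bot
print(bot.job_done())"
```

```text
the job is handed in; nothing more can be done
None
```

I completed every step and handed the job in at about 29 s, with no verdict returned: four balls seen in the tray, dipper back in its rest, tray pushed to its stop, sash last and down to its stop.

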